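# Let down the mainspring on the bench spring winder

## Task

The mainspring on the bench spring winder is wound up and hangs on the ratchet pawl; let it down. Flip the pawl's red release lever all the way over against its stop without forcing it, then take the crank handle, wind it on just enough for the pawl to spring clear of the ratchet wheel, and slowly ease the crank back, holding it against the pull until you feel that the spring is slack, then let go. Never let the crank spin back by itself, and leave the other things on the bench alone.

Things in the scene. Friction and masses are not known exactly. Their poses are not given: they have to be found in the camera images.
- winder: green bench spring winder bolted down, base plate 150 x 200 x 12 mm. Origin on the bench under arbor and ratchet wheel; z up; y along the level arbor, 120 mm above the bench. Crank at the -y end, ratchet wheel at y = 0 between two cheeks (y = +-24 mm, 10 mm thick), brass spring barrel 94 mm across at y = 44 to 94 mm. The wound spring pulls the top of wheel and crank circle towards +x
- lever: red release lever, origin on its pin 46 mm in +x of the arbor and 55 mm above it, pin along the winder's y. It starts leaning 26 deg from upright towards the winder's -x; push its cross bar towards +x through 52 deg to a hard stop. Stiff (3 to 5 N at the bar), stays where put; over 25 N is forcing it. The pawl, on the same pin, is sprung to the lever
- lever_bar (a point): centre of the lever's cross bar, level, 12 mm thick, 44 mm long along the winder's y, 58 mm from the pin (227 mm above the bench); free space above it and on both sides in x, the lever's two straps hang below it. Its x in the winder's frame is 21 mm at the start, 71 mm when fully over (counts from 69 mm)
- crank: crank, arbor and steel ratchet wheel (88 mm across, 64 teeth) in one piece, turning about y; origin on the arbor in the plane of the wheel. The crank arm, 8 mm thick, moves in the plane y = -50 mm of the winder. Winding on goes against the spring (on the circle's -x side: downwards); the spring is wound solid 0.2 rad or more beyond the start
- handle_mid (a point): centre of the wooden crank handle, 26 mm thick, 106 mm long along the arbor (y = -56 to -162 mm), 75 mm from its axis. It turns freely on its pin, so it can be held from above in one attitude all the way round. It starts on the -x side or near the top of its circle; the spring pulls it over the top towards +x with 5 to 13 N, less as it unwinds
- crank_axis (a point): point on the arbor's axis level with handle_mid (y = -117 mm): centre of the handle's circle, radius 75 mm. The spring goes slack after 1.0 to 2.7 rad of turning back; where differs each time and does not show, it is felt as the pull dies away to nothing. Let go within about 0.25 rad of there the crank stays; farther off, either side, it springs
- wheel_centre (a point): centre of the ratchet wheel, on the arbor's axis
- pawl_nose (a point): tip of the brass pawl's nose on the wheel's top. Hooked in a tooth it is 41 mm from wheel_centre (wheel radius 44 mm), sprung clear about 59 mm. With the lever flipped the pawl is urged off, but stays hooked while the wheel presses on it, until the crank is wound on 1 to 3 deg
- copper_block: bystander: stepped copper model, 85 x 50 x 24 mm, origin under its middle
- copper_bezel: bystander: round copper bezel with two lugs, 100 x 64 x 19 mm, origin under its middle
- flat_file: bystander: flat file with a wooden handle, 290 mm long, 27 mm tall, origin under its middle
- acrylic_slab: bystander: clear slab, 85 x 60 x 10 mm, origin under its middle
- polish_jar: bystander: amber jar, 52 mm across, 55 mm tall, origin under its middle
- barrel_cap: bystander: brass barrel cap, a disc 88 mm across and 10 mm tall lying on the bench on the +x side of the winder, origin under its middle
- retainer: bystander: steel spring-retaining ring, 60 mm across, 26 mm tall, standing on the bench on the +x side of the winder, origin under its middle
- driver: bystander: screwdriver with a blue handle, 170 mm long, 26 mm tall, lying on the bench on the -x side of the winder by the barrel, origin under its middle

How it is judged (in metres and radians):
On the way, in this order (a step that is already met when the one before it is completed fails the run):
1. the release lever is thrown fully over while the pawl still holds the ratchet wheel (x of lever_bar in the frame of winder above 0.069 m and distance between pawl_nose and wheel_centre below 0.044 m), for 0.1 s.
2. the crank has been wound on and the pawl has sprung clear of the ratchet wheel (distance between pawl_nose and wheel_centre above 0.047 m), for 0.1 s.
At the end, for the whole second after the job is handed in: the release lever is fully over (within 2 mm of its stop at the bar), the pawl stands clear of the ratchet wheel (nose more than 47 mm from the wheel's centre), the crank has been turned back (handle at least 45 mm from where it began) and, let go, rests without turning (under 0.1 rad/s) (x of lever_bar in the frame of winder above 0.069 m and distance between pawl_nose and wheel_centre above 0.047 m and distance of handle_mid from where it was at the start of the episode above 0.045 m and angular speed of crank below 0.1 rad/s); the robot touches nothing.
It fails at once if the release lever or the pawl is forced: more than 25 N (contact force between the fingers and lever above 25 N).
It fails at once if the crank spins: faster than 3 rad/s (about half a turn a second) (angular speed of crank above 3 rad/s).
It fails at once if another thing on the bench is moved by more than 15 mm (distance of any of copper_block, copper_bezel, flat_file, acrylic_slab, polish_jar, barrel_cap, retainer, driver from where it was at the start of the episode above 0.015 m).
It also fails if it takes over 67 s, if anything falls off the work surface, if the arm or the gripper's body presses on something with over 40 N, if the wrist force passes 120 N, or if a joint passes its speed limit or range.

## Robot

A 6-joint arm with a two-finger parallel gripper is mounted at the origin on the work surface. World frame = base frame: x ahead of the robot, y to its left, z up, the work surface at z = 0. Lengths are in mm, angles in rad, forces in N, time in s.
With the tool pointing down it reaches from about 250 to 775 mm from the base axis. Payload 4 kg.
Tool frame: the origin (TCP) lies between the finger pads; the fingertips stand ahead of it and the grasp point (between the pads) lies 6 mm ahead of it (bot.finger_overhang is the z of the fingertips in the tool frame, in mm); z points along the fingers, y is the line along which they close (so a half turn about z gives the same grasp; the last joint's range is limited). The gripper opens to 85 mm and grips with 20 to 120 N. Pads are 22 mm wide; open, the fingers measure 114 mm over their backs; the gripper's body (76 mm by 85 mm) begins 54 mm behind the grasp point. The pads swing forward as they close: fully open they stand 13 mm farther back than shut.
Start: joints at [1.161, 0.087, 1.371, -0, 1.684, -0.103], TCP at [166.113, 524.33, 256.341] pointing down, gripper open.
Joint ranges: [-3.1, 3.1], [-0.76, 2.03], [0.27, 2.55], [-1.08, 4.22], [0.17, 2.65], [-2.57, 2.57]. Speed limits (rad/s): [2.79, 2.79, 3.14, 3.14, 3.14, 3.14].

## Interface

Orientations are given as a unit quaternion [w, x, y, z].
In Python, from plant import bot gives the robot as it stands. The module is installed in compiled form; this text tells all that it offers.
- The arm moves only by the tool play_rows, never from a script. Its argument "motion" is a list that holds one entry, the list of rows, each a list of 7 numbers: the shift along the tool's x, y, z in units of 25 mm (1.0 is 25 mm), then the turn, a rotation vector about the tool's x, y, z in units of 5 degrees (1.0 is 5 degrees), then the closure, from -1 (fully open) to 1 (shut). In form: [[[x, y, z, ax, ay, az, claw], ...]]. A call has 1 to 8 rows; each row is the pose to reach, as a shift and turn from the pose commanded when the call began, along the tool's axes at that moment; what a row does not reach only later rows make up. A row lasts 1/12 s, in which the tool goes at most 41.7 mm and 7.16 degrees, less where a joint would pass 70% of its speed; a pose out of reach is approached as far as the arm can. A call with a gripper value outside its range is refused whole. The fingers move at their own pace and stop on an object; the grip force is fixed at half the most. Time passes only in rows, so rows that repeat a pose let the fingers close. It gives the time, the measured TCP pose, the force, the opening and the grip force at its end, in the units of the state.
- bot.read_state(): the state, without advancing time (a new reading comes with each control period).
- bot.snapshot(name): name is "scene" or "top" or "wrist"; returns the picture (480x640x3 uint8, red, green, blue); there is no depth.
- bot.camera_params(name): a dict with "fx", "fy", "cx", "cy" (pixels), "distortion" ([k1, k2, p1, p2, k3] as OpenCV has them; the pictures are not rectified), "pose" (4x4, takes a point from camera to world coordinates). Camera axes: x right, y down, z forward; pixel columns grow to the right and rows downward; lengths in mm; the calibration is good to about 2 mm. A picture is of the moment at which its call begins: read the wrist's pose just before it. camera_params takes no time and is no camera call; for the wrist camera it gives the pose at the moment of the call.
- bot.finish_job(): hands the job in; it is judged then, once.
Trained networks look in the newest picture that a camera, given by its name, has taken for a name from the list of things; names that differ only in an ending like _2 or _b are one class to them, and where a whole thing is asked for, a point or a joint stands for the part that bears it (a point fixed in the world has none). Each returns a list of dicts, best first, with "confidence" (0 to 1); they miss things now and then, are a little off and sometimes report something else, mostly with a low value. They report only what shows in the picture. A call takes as long as a camera call.
- bot.search_frame(label, camera): "location" ([column, row] in pixels, amid what is visible of it).
- bot.tip_of(label, camera): "location" ([column, row] in pixels: a listed point, or the origin of a listed thing).
The state is a dict: "clock": time; "joint_pos": joint angles; "qd": joint speeds; "joint_torque": joint torques, N m; "tcp_pos": TCP position; "orientation": TCP orientation; "force": force on the tool from outside, world axes, zero at the start; "torque": the same for the moment, N m; "opening": finger opening in mm; "grasp_force": force on a finger pad.
Only numpy, scipy, OpenCV 4.12 (cv2) and the standard library are available. Lean on these libraries where they do the work, as an engineer would, in place of code of your own. Each camera call takes 0.05 s, during which the arm holds its last target. There are 200 camera calls.

## Working session

There is one attempt and no reset: what is moved stays moved. The work goes in short steps, Python scripts to look and compute and a tool call to move; the robot and the scene stay as the last step left them, time stands still between calls to the robot, and variables do not carry over. Pictures are saved under pics/ and viewed, at most 10 in all, crops included, and the job is handed in when it is done.

Besides the shell and the picture viewer there is one more tool, called by a JSON object that holds its "name" and its "arguments". play_rows: Moves the arm, as the interface text tells. Its arguments: {"type":"object","properties":{"motion":{"type":"array","items":{"type":"array","items":{"type":"array","items":{"type":"number"}}}}},"required":["motion"]}

```bash
mkdir -p pics
cat > h.py <<'E'
import numpy as np, cv2
from plant import bot
from scipy.spatial.transform import Rotation as R
def ray(cam,px,P=None):
    p=P or bot.camera_params(cam); K=np.array([[p['fx'],0,p['cx']],[0,p['fy'],p['cy']],[0,0,1]])
    u=cv2.undistortPoints(np.array([[px]],float),K,np.array(p['distortion'],float))[0,0]
    T=np.array(p['pose']); d=T[:3,:3]@np.array([u[0],u[1],1]); return T[:3,3],d/np.linalg.norm(d)
def atz(cam,px,z,P=None):
    o,d=ray(cam,px,P); return o+d*(z-o[2])/d[2]
def tri(rays):
    A=np.zeros((3,3));b=np.zeros(3)
    for o,d in rays:
        M=np.eye(3)-np.outer(d,d);A+=M;b+=M@o
    x=np.linalg.solve(A,b); return x,[np.linalg.norm((np.eye(3)-np.outer(d,d))@(x-o)) for o,d in rays]
def save(cam,name):
    im=bot.snapshot(cam); cv2.imwrite('pics/'+name+'.png',im[:,:,::-1]); return im
E
python3 - <<'E'
from h import *
np.set_printoptions(precision=1,suppress=True)
s=bot.read_state();print(s, bot.finger_overhang)
for c in ['scene','top','wrist']:
    save(c,c+'0')
    print(c,np.array(bot.camera_params(c)['pose'])[:3,3])
z={'lever_bar':227,'handle_mid':None,'crank_axis':120,'wheel_centre':120,'winder':0,'lever':175,'pawl_nose':161}
for l in z:
    rs=[]
    for c in ['scene','top','wrist']:
        r=bot.tip_of(l,c)[:2]
        print(l,c,[(np.round(q['location'],1),round(q['confidence'],2)) for q in r], atz(c,r[0]['location'],z[l]) if r and z[l] is not None else '')
        if r and r[0]['confidence']>.4: rs.append(ray(c,r[0]['location']))
    if len(rs)>1: print('  tri',*tri(rs))
E
```

```text
{'clock': 0.0, 'joint_pos': array([ 1.2,  0.1,  1.4,  0. ,  1.7, -0.1]), 'qd': array([ 0.,  0.,  0., -0.,  0., -0.]), 'joint_torque': array([  0. , -35.2, -31.3,  -0. ,   0. ,   0. ]), 'tcp_pos': array([165.9, 523.9, 255.1]), 'orientation': array([-0. ,  0.2,  1. , -0. ]), 'force': array([0.4, 0.5, 0.6]), 'torque': array([-0., -0.,  0.]), 'grasp_force': 0.0, 'opening': 85.361275135523} 25.0
scene [ 995.2 -453.9 1060.8]
top [ 349.1  -33.5 1614. ]
wrist [ 94.6 545.3 371.8]
lever_bar scene [(array([364.4, 205.2]), 0.79)] [592.9  82.9 227. ]
lever_bar top [(array([288.2, 216.6]), 0.61), (array([251.4, 208.9]), 0.43)] [584.6  77.8 227. ]
lever_bar wrist [] 
  tri [588.4  81.6 222.9] [np.float64(4.5910850580680584), np.float64(4.591085058067858)]
handle_mid scene [(array([314.1, 238.2]), 0.59)] 
handle_mid top [(array([334.1, 226.3]), 0.58)] 
handle_mid wrist [] 
  tri [562.9 -47.  191.7] [np.float64(4.602752158936307), np.float64(4.602752158936215)]
crank_axis scene [(array([319.7, 260.7]), 0.84)] [584.9 -42.4 120. ]
crank_axis top [] 
crank_axis wrist [] 
wheel_centre scene [(array([348.
[... 228 characters left out ...]
scene [(array([347.3, 255.6]), 0.65)] [569.8  74.3   0. ]
winder top [(array([296.8, 232.5]), 0.82)] [570.3  68.4   0. ]
winder wrist [] 
  tri [570.9  69.7   5.7] [np.float64(2.120493186623415), np.float64(2.120493186623469)]
lever scene [(array([368.4, 226.4]), 0.66)] [616.8  78.6 175. ]
lever top [(array([289.5, 210.5]), 0.5)] [611.4  78.1 175. ]
lever wrist [] 
  tri [613.6  79.9 170.1] [np.float64(1.9383793091879944), np.float64(1.938379309187871)]
pawl_nose scene [(array([351.3, 224.3]), 0.63)] [579.8  61.9 161. ]
pawl_nose top [(array([292.7, 227.7]), 0.5)] [562.6  70.1 161. ]
pawl_nose wrist [] 
  tri [567.6  73.6 137.3] [np.float64(2.265516613217312), np.float64(2.2655166132173767)]
```

View pics/scene0.png

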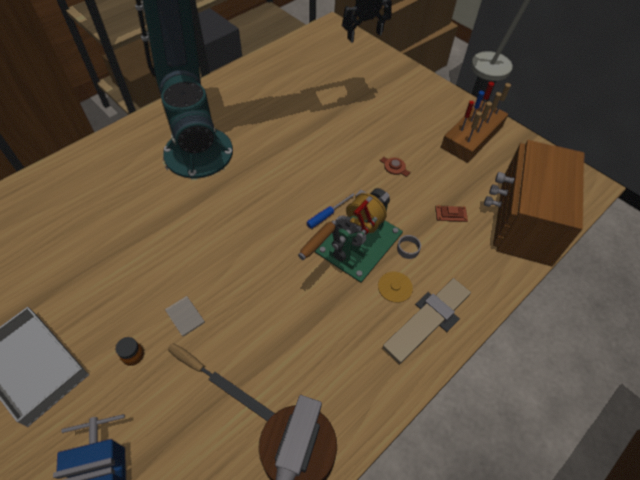

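View pics/top0.png

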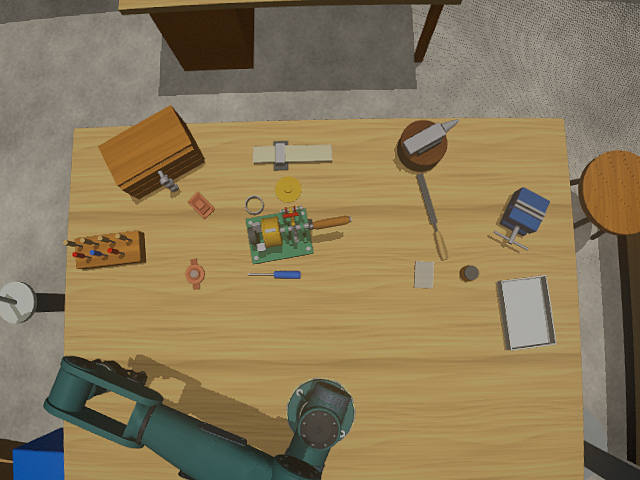

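```bash
cat >> h.py <<'E'
def Rw(a): # tool attitude: z down, y along winder +x or -x
    return np.array([[np.cos(a),np.sin(a),0]])
def att(a,sgn=1):
    y=sgn*np.array([np.cos(a),np.sin(a),0]); z=np.array([0,0,-1.]); return np.c_[np.cross(y,z),y,z]
def cmd(p,Rt,p0=None,q0=None):
    s=bot.read_state(); p0=s['tcp_pos'] if p0 is None else p0
    q=s['orientation'] if q0 is None else q0
    R0=R.from_quat([q[1],q[2],q[3],q[0]]).as_matrix()
    return np.r_[R0.T@(np.array(p)-p0)/25, R.from_matrix(R0.T@Rt).as_rotvec(degrees=True)/5].round(2)
E
python3 - <<'E'
from h import *
np.set_printoptions(precision=3,suppress=True)
a=np.radians(8); s=bot.read_state(); q=s['orientation'];print(q,R.from_quat([q[1],q[2],q[3],q[0]]).as_matrix())
T=np.array(bot.camera_params('wrist')['pose']);R0=R.from_quat([q[1],q[2],q[3],q[0]]).as_matrix()
print(R0.T@(T[:3,3]-s['tcp_pos']),R0.T@T[:3,:3])
for sg in (1,-1): print(sg,cmd([500,10,430],att(a,sg)))
E
```

```text
[0.    0.153 0.988 0.   ] [[-0.953  0.302  0.   ]
 [ 0.302  0.953  0.   ]
 [-0.     0.    -1.   ]]
[  74.48    -1.467 -116.409] [[ 0.    -0.956 -0.292]
 [ 1.     0.001 -0.001]
 [ 0.001 -0.292  0.956]]
1 [-18.94 -15.58  -6.95   0.    -0.    12.88]
-1 [-18.94 -15.58  -6.95   0.     0.   -23.12]
```

{"name": "play_rows", "arguments": {"motion": [[[-9.5,-7.8,-7,0,0,6.5,-1],[-9.5,-7.8,-7,0,0,6.5,-1],[-9.5,-7.8,-7,0,0,6.5,-1],[-9.5,-7.8,-7,0,0,6.5,-1],[-19,-15.6,-7,0,0,12.9,-1],[-19,-15.6,-7,0,0,12.9,-1],[-19,-15.6,-7,0,0,12.9,-1],[-19,-15.6,-7,0,0,12.9,-1]]]}}

```text
clock: 1.87
tcp_pos: [334.7, 264.1, 371.9]
orientation: [0.0, 0.61, 0.792, 0.001]
force: [0.1, 0.4, 0.5]
opening: 85.6
grasp_force: 0.0
```

Run:
```python
from h import *
print(bot.read_state()['tcp_pos'],bot.read_state()['clock'],cmd([500,10,430],att(np.radians(8))))
```

```text
[334.66111546 264.08573012 371.85024402] 1.8667 [-1.152e+01  3.800e+00 -2.330e+00  2.000e-02 -1.000e-02  1.360e+00]
```

{"name": "play_rows", "arguments": {"motion": [[[-11.5,3.8,-2.3,0,0,1.4,1],[-11.5,3.8,-2.3,0,0,1.4,1],[-11.5,3.8,-2.3,0,0,1.4,1],[-11.5,3.8,-2.3,0,0,1.4,1],[-11.5,3.8,-2.3,0,0,1.4,1],[-11.5,3.8,-2.3,0,0,1.4,1],[-11.5,3.8,-2.3,0,0,1.4,1],[-11.5,3.8,-2.3,0,0,1.4,1]]]}}

```text
clock: 2.53
tcp_pos: [503.0, 8.8, 428.3]
orientation: [0.001, 0.657, 0.754, -0.0]
force: [-0.6, -0.3, -0.9]
opening: 0.1
grasp_force: 0.0
```

Run:
```python
from h import *
np.set_printoptions(precision=1,suppress=True)
print(bot.read_state()['tcp_pos'],bot.read_state()['clock'])
P=bot.camera_params('wrist');save('wrist','w1')
z={'lever_bar':227,'handle_mid':191,'crank_axis':120,'wheel_centre':120,'winder':0,'lever':175,'pawl_nose':161}
for l in z:
    r=bot.tip_of(l,'wrist')
    print(l,[(q['location'],round(q['confidence'],2),atz('wrist',q['location'],z[l],P)) for q in r[:2]])
```

```text
[503.    8.8 428.3] 2.5333
lever_bar [([447.3, 146.5], 0.69, array([589.7,  71.2, 227. ]))]
handle_mid [([388.2, 275.1], 0.72, array([573. , -49.4, 191. ]))]
crank_axis []
wheel_centre [([390.8, 139.3], 0.69, array([565.2,  66.7, 120. ])), ([279.0, 56.1], 0.49, array([447. , 127.6, 120. ]))]
winder [([378.6, 133.9], 0.94, array([569.2,  66.9,   0. ])), ([455.9, 142.4], 0.7, array([669. ,  70.4,   0. ]))]
lever [([457.3, 144.5], 0.8, array([613.9,  72.4, 175. ]))]
pawl_nose [([400.6, 141.1], 0.73, array([567.2,  67.8, 161. ])), ([392.5, 141.8], 0.67, array([560.1,  66.2, 161. ]))]
```

View pics/w1.png

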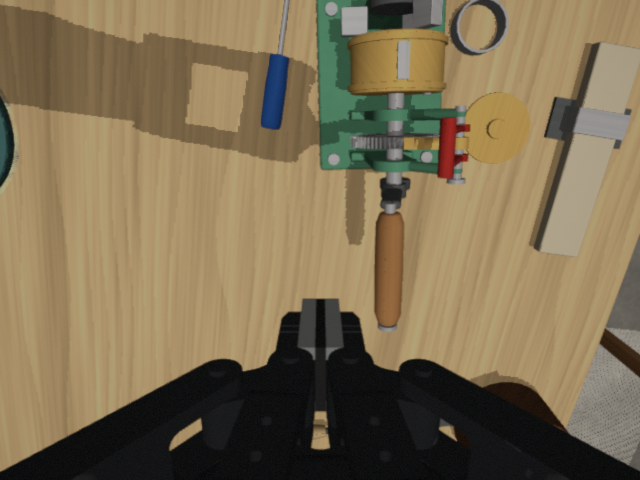

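Run:
```python
from h import *
np.set_printoptions(precision=1,suppress=True)
A=atz('wrist',[391,213],194);B=atz('wrist',[387.5,324],194);print(A,B,(A+B)/2,np.degrees(np.arctan2((B-A)[0],-(B-A)[1])))
A=atz('wrist',[447,120],227);B=atz('wrist',[447,177],227);print(A,B,(A+B)/2,np.degrees(np.arctan2((B-A)[0],-(B-A)[1])))
A=atz('wrist',[320,150],12);B=atz('wrist',[318,10],12);print(np.degrees(np.arctan2((A-B)[0],-(A-B)[1])))
a=np.radians(8);bar=np.array([589.7,71,0]);ex=np.array([np.cos(a),np.sin(a),0])
# fingers closed half-width 14.5 ; fingertips at z 218 -> tcp z 243
print('pre',cmd(bar-ex*45+[0,0,255],att(a)),'then down',cmd(bar-ex*45+[0,0,241],att(a)))
```

```text
[561.4  14.7 194. ] [578.8 -90.4 194. ] [570.1 -37.8 194. ] 9.398152800677064
[582.1  96.3 227. ] [591.6  55.3 227. ] [586.8  75.8 227. ] 13.114047889218273
9.101458140707743
pre [ 1.7  2.1  7.   0.  -0.   0.1] then down [ 1.7  2.1  7.5  0.  -0.   0.1]
```

Run:
```python
from h import *
a=np.radians(9.2);bar=np.array([588.5,72,0]);ex=np.array([np.cos(a),np.sin(a),0])
print(cmd(bar-ex*42+[0,0,241],att(a)))
```

```text
[ 1.75  2.14  7.51  0.01 -0.   -0.19]
```

{"name": "play_rows", "arguments": {"motion": [[[1.75,2.1,7.5,0,0,-0.2,1],[1.75,2.1,7.5,0,0,-0.2,1],[1.75,2.1,7.5,0,0,-0.2,1],[1.75,2.1,7.5,0,0,-0.2,1],[1.75,2.1,7.5,0,0,-0.2,1],[1.75,2.1,7.5,0,0,-0.2,1],[1.75,2.1,7.5,0,0,-0.2,1]]]}}

```text
clock: 3.52
tcp_pos: [545.3, 64.8, 239.4]
orientation: [-0.002, 0.648, 0.762, -0.002]
force: [0.7, 0.2, -0.2]
opening: 0.4
grasp_force: 0.0
```

Run:
```python
from h import *
np.set_printoptions(precision=1,suppress=True)
s=bot.read_state();print(s['tcp_pos'],s['force'],s['clock'],R.from_quat(s['orientation'][[1,2,3,0]]).as_matrix())
P=bot.camera_params('wrist');save('wrist','w2')
for l,z in {'lever_bar':227,'wheel_centre':120,'pawl_nose':161,'lever':175,'handle_mid':193}.items():
    r=bot.tip_of(l,'wrist'); print(l,[(q['location'],round(q['confidence'],2),atz('wrist',q['location'],z,P)) for q in r[:2]])
```

```text
[545.3  64.8 239.4] [ 0.7  0.2 -0.2] 3.5167 [[-0.2  1.  -0. ]
 [ 1.   0.2 -0. ]
 [ 0.  -0.  -1. ]]
lever_bar [([449.6, 337.4], 0.98, array([589.3,  71.1, 227. ]))]
wheel_centre [([363.5, 247.7], 0.85, array([569.9,  66.2, 120. ])), ([364.9, 246.7], 0.53, array([570.6,  67. , 120. ]))]
pawl_nose []
lever [([470.7, 279.1], 0.93, array([613.8,  75.8, 175. ]))]
handle_mid []
```

View pics/w2.png

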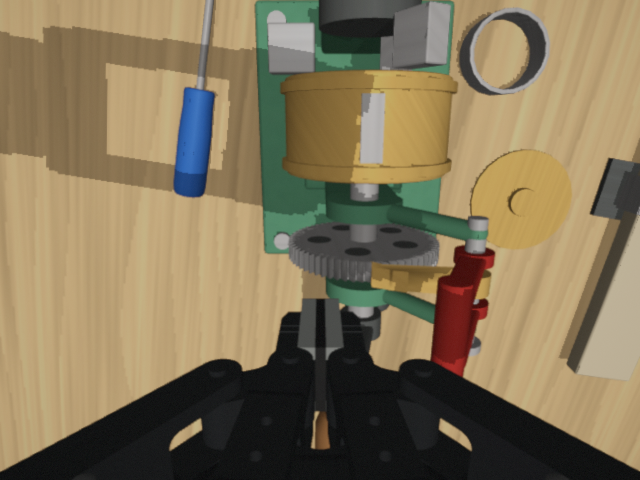

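{"name": "play_rows", "arguments": {"motion": [[[0,0.4,0,0,0,0,1],[0,0.7,0,0,0,0,1],[0,0.9,0,0,0,0,1],[0,1.1,0,0,0,0,1],[0,1.3,0,0,0,0,1],[0,1.5,0,0,0,0,1],[0,1.7,0,0,0,0,1],[0,1.8,0,0,0,0,1]]]}}

```text
clock: 4.48
tcp_pos: [591.8, 71.0, 240.9]
orientation: [-0.0, 0.649, 0.761, 0.0]
force: [-3.0, -0.9, 2.8]
opening: -0.1
grasp_force: 1.7
```

{"name": "play_rows", "arguments": {"motion": [[[0,0.1,0,0,0,0,1],[0,0.2,0,0,0,0,1],[0,0.3,0,0,0,0,1],[0,0.4,0,0,0,0,1],[0,0.5,0,0,0,0,1],[0,0.6,0,0,0,0,1],[0,0.7,0,0,0,0,1],[0,0.8,0,0,0,0,1]]]}}

```text
clock: 5.15
tcp_pos: [610.8, 74.2, 240.4]
orientation: [-0.001, 0.649, 0.761, -0.0]
force: [-3.4, -0.0, 0.2]
opening: 0.2
grasp_force: 2.0
```

Run:
```python
from h import *
np.set_printoptions(precision=1,suppress=True)
P=bot.camera_params('wrist');save('wrist','w3')
for l,z in {'lever_bar':227,'wheel_centre':120,'pawl_nose':161,'lever':175}.items():
    r=bot.tip_of(l,'wrist'); print(l,[(q['location'],round(q['confidence'],2),atz('wrist',q['location'],z,P)) for q in r[:2]])
```

```text
lever_bar [([380.8, 340.5], 0.94, array([631.7,  74.7, 227. ]))]
wheel_centre [([253.9, 242.5], 0.63, array([571.2,  68.1, 120. ]))]
pawl_nose [([239.3, 267.8], 0.82, array([570.2,  67.3, 161. ])), ([327.6, 278.7], 0.73, array([614.8,  68.6, 161. ]))]
lever [([330.0, 279.6], 0.76, array([614.9,  73.9, 175. ]))]
```

{"name": "play_rows", "arguments": {"motion": [[[0,0.08,0,0,0,0,1],[0,0.16,0,0,0,0,1],[0,0.22,0,0,0,0,1],[0,0.26,0,0,0,0,1]]]}}

```text
clock: 5.73
tcp_pos: [616.9, 75.1, 240.3]
orientation: [-0.001, 0.649, 0.761, -0.001]
force: [-4.4, -0.4, -1.4]
opening: -0.3
grasp_force: 2.1
```

{"name": "play_rows", "arguments": {"motion": [[[0,0.04,0,0,0,0,1],[0,0.06,0,0,0,0,1]]]}}

```text
clock: 5.9
tcp_pos: [618.5, 75.3, 240.6]
orientation: [-0.001, 0.649, 0.761, -0.001]
force: [-4.8, 0.2, -1.6]
opening: 0.0
grasp_force: 2.1
```

{"name": "play_rows", "arguments": {"motion": [[[0,0.03,0,0,0,0,1],[0,0.05,0,0,0,0,1]]]}}

```text
clock: 6.07
tcp_pos: [619.7, 75.5, 240.7]
orientation: [-0.0, 0.649, 0.761, -0.0]
force: [-5.0, -1.3, -0.8]
opening: 0.1
grasp_force: 2.1
```

{"name": "play_rows", "arguments": {"motion": [[[0,0.03,0,0,0,0,1],[0,0.05,0,0,0,0,1]]]}}

```text
clock: 6.23
tcp_pos: [620.1, 75.6, 240.7]
orientation: [-0.001, 0.649, 0.761, -0.001]
force: [-9.2, -1.2, -0.2]
opening: -0.1
grasp_force: 4.0
```

{"name": "play_rows", "arguments": {"motion": [[[0,0.02,0,0,0,0,1],[0,0.04,0,0,0,0,1]]]}}

```text
clock: 6.4
tcp_pos: [620.2, 75.6, 240.7]
orientation: [-0.002, 0.649, 0.761, -0.002]
force: [-11.3, -2.1, 0.2]
opening: 0.0
grasp_force: 5.4
```

Run:
```python
from h import *
np.set_printoptions(precision=1,suppress=True)
s=bot.read_state();print(s['force'])
P=bot.camera_params('wrist');save('wrist','w4')
for l,z in {'lever_bar':227,'wheel_centre':120,'pawl_nose':161}.items():
    r=bot.tip_of(l,'wrist'); print(l,[(q['location'],round(q['confidence'],2),atz('wrist',q['location'],z,P)) for q in r[:2]])
```

```text
[-11.3  -2.1   0.2]
lever_bar [([376.3, 334.3], 0.58, array([639.1,  78.2, 227. ])), ([430.7, 197.6], 0.41, array([646.4, 128.5, 227. ]))]
wheel_centre [([236.5, 243.3], 0.72, array([569.8,  67.1, 120. ]))]
pawl_nose []
```

Run:
```python
from h import *
print(cmd([572,-46,330],att(np.radians(9.2))))
```

```text
[-4.5  -2.69 -3.56 -0.07 -0.   -0.02]
```

{"name": "play_rows", "arguments": {"motion": [[[0,-0.5,0,0,0,0,1],[0,-0.8,-1,0,0,0,1],[-0.5,-1,-2.4,0,0,0,1],[-1.5,-1.8,-3.6,0,0,0,-1],[-2.8,-2.7,-3.6,0,0,0,-1],[-4.5,-2.7,-3.6,0,0,0,-1],[-4.5,-2.7,-3.6,0,0,0,-1],[-4.5,-2.7,-3.6,0,0,0,-1]]]}}

```text
clock: 7.27
tcp_pos: [574.7, -48.1, 332.0]
orientation: [0.002, 0.65, 0.76, 0.001]
force: [0.3, 0.3, -1.0]
opening: 60.1
grasp_force: 0.0
```

Run:
```python
from h import *
np.set_printoptions(precision=1,suppress=True)
s=bot.read_state();print(s['tcp_pos'],s['force'],s['clock'])
P=bot.camera_params('wrist');save('wrist','w5')
for l,z in {'handle_mid':193,'lever_bar':227,'wheel_centre':120,'crank_axis':120}.items():
    r=bot.tip_of(l,'wrist'); print(l,[(q['location'],round(q['confidence'],2),atz('wrist',q['location'],z,P)) for q in r[:2]])
for y in (-1,0,1): print(cmd([572,-46,187],att(np.radians(9.2))))
```

```text
[574.7 -48.1 332. ] [ 0.3  0.3 -1. ] 7.2667
handle_mid [([315.9, 238.8], 0.64, array([572.6, -51.7, 193. ]))]
lever_bar [([491.6, 30.5], 0.69, array([639.5,  76.1, 227. ]))]
wheel_centre [([333.7, 56.4], 0.73, array([567.2,  65.5, 120. ]))]
crank_axis []
[-0.  -0.1  5.8  0.  -0.   0. ]
[-0.  -0.1  5.8  0.  -0.   0. ]
[-0.  -0.1  5.8  0.  -0.   0. ]
```

View pics/w5.png

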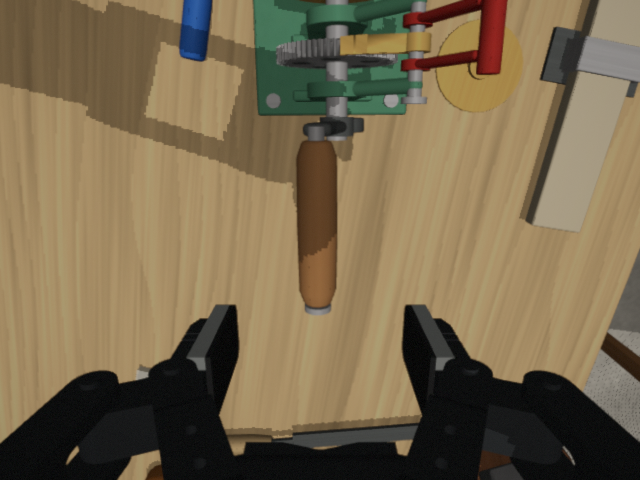

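Run:
```python
from h import *
print(bot.read_state()['tcp_pos'],bot.read_state()['clock'],cmd([572.8,-49,198],att(np.radians(9.2))))
```

```text
[573.93413542 -44.65663644 331.08726645] 7.5167 [-0.16 -0.08  5.32  0.01 -0.    0.01]
```

{"name": "play_rows", "arguments": {"motion": [[[-0.15,-0.08,1.5,0,0,0,-1],[-0.15,-0.08,3,0,0,0,-1],[-0.15,-0.08,4.3,0,0,0,-1],[-0.15,-0.08,5.3,0,0,0,-1],[-0.15,-0.08,5.3,0,0,0,-1],[-0.15,-0.08,5.3,0,0,0,0.2],[-0.15,-0.08,5.3,0,0,0,0.3]]]}}

```text
clock: 8.1
tcp_pos: [573.2, -49.4, 200.7]
orientation: [0.001, 0.648, 0.761, 0.001]
force: [1.1, 0.4, 0.3]
opening: 63.7
grasp_force: 0.0
```

Run:
```python
from h import *
s=bot.read_state();print(s['tcp_pos'],s['force'],s['opening'],s['clock'])
save('wrist','w6')
```

```text
[573.21999645 -49.36230882 200.67262077] [1.10192775 0.35485954 0.26043571] 63.67640630047021 8.1
```

View pics/w6.png

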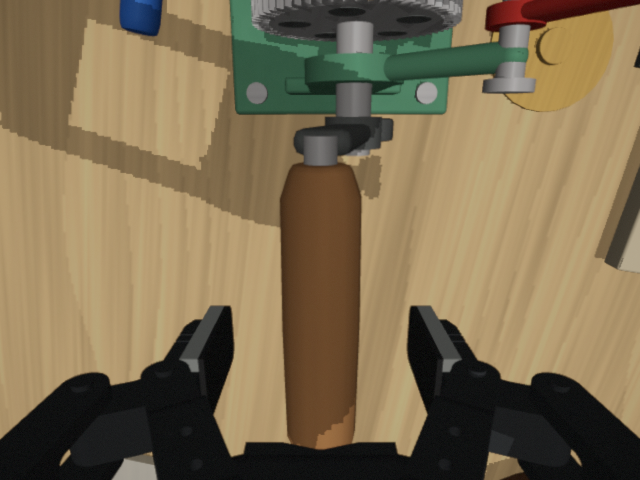

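{"name": "play_rows", "arguments": {"motion": [[[0,0,0,0,0,0,1],[0,0,0,0,0,0,1],[0,0,0,0,0,0,1],[0,0,0,0,0,0,1],[0,0,0,0,0,0,1],[0,0,0,0,0,0,1]]]}}

```text
clock: 8.65
tcp_pos: [573.1, -50.0, 200.6]
orientation: [0.002, 0.649, 0.761, 0.001]
force: [0.7, 0.8, 5.7]
opening: 24.5
grasp_force: 58.7
```

{"name": "play_rows", "arguments": {"motion": [[[0,-0.06,0.01,0,0,0,1],[0,-0.12,0.03,0,0,0,1],[0,-0.18,0.05,0,0,0,1],[0,-0.25,0.06,0,0,0,1],[0,-0.25,0.06,0,0,0,1]]]}}

```text
clock: 9.07
tcp_pos: [568.8, -50.7, 199.7]
orientation: [0.004, 0.649, 0.761, 0.003]
force: [5.7, 1.4, 4.8]
opening: 24.2
grasp_force: 58.8
```

Run:
```python
from h import *
np.set_printoptions(precision=1,suppress=True)
P=bot.camera_params('wrist');im=save('wrist','w7')
s=bot.read_state();print(s['tcp_pos'],s['force'],s['clock'])
for c in ('wrist','scene'):
    if c=='scene': save(c,'s7')
    for l in ('pawl_nose','wheel_centre'): print(c,l,[(q['location'],round(q['confidence'],2)) for q in bot.tip_of(l,c)[:2]])
```

```text
[568.8 -50.8 199.7] [5.9 0.8 5. ] 9.1167
wrist pawl_nose []
wrist wheel_centre [([363.7, 11.0], 0.63)]
scene pawl_nose [([352.0, 215.9], 0.44)]
scene wheel_centre []
```

View pics/w7.png

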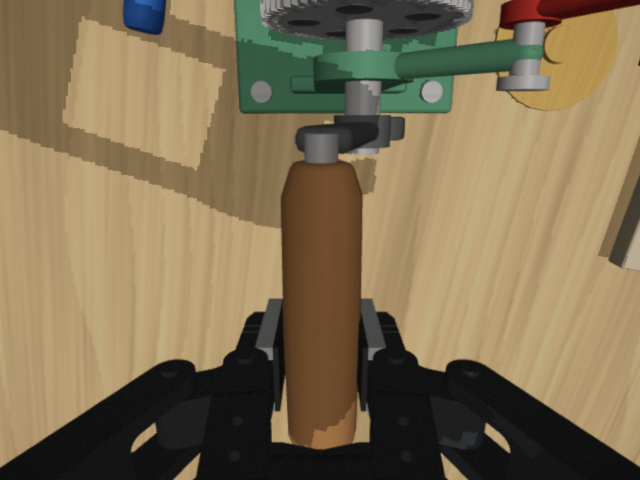

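Run:
```python
import cv2,numpy as np
c=[cv2.resize(cv2.imread(f'pics/{n}.png')[190:270,310:400],None,fx=4.4,fy=4.4,interpolation=cv2.INTER_CUBIC) for n in('scene0','s7')]
cv2.imwrite('pics/cmp7.png',np.hstack(c))
```

```text
(no output)
```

View pics/cmp7.png

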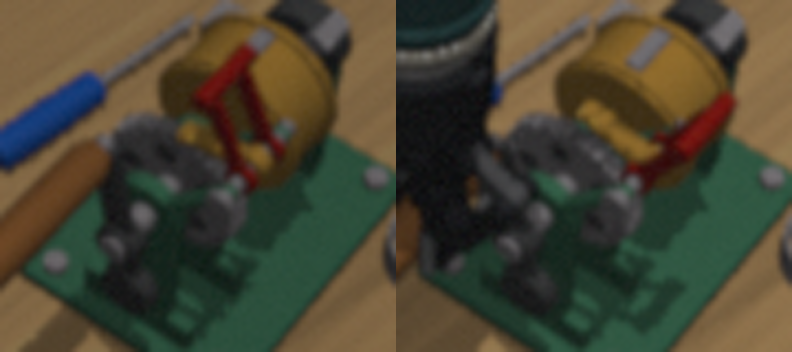

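```bash
cat > tab.py <<'E'
import sys,numpy as np
s,step,n=map(float,sys.argv[1:4]); f=lambda t:(np.sin(np.radians(t)),np.cos(np.radians(t)))
for k in range(1,int(n)+1):
    t=s+step*k; print(t,'y %.2f z %.2f'%(3*(f(t)[0]-f(s)[0]),-3*(f(t)[1]-f(s)[1])))
E
python3 tab.py -16.8 4 8;python3 tab.py 15.2 4 8
```

```text
-12.8 y 0.20 z -0.05
-8.8 y 0.41 z -0.09
-4.800000000000001 y 0.62 z -0.12
-0.8000000000000007 y 0.83 z -0.13
3.1999999999999993 y 1.03 z -0.12
7.199999999999999 y 1.24 z -0.10
11.2 y 1.45 z -0.07
15.2 y 1.65 z -0.02
19.2 y 0.20 z 0.06
23.2 y 0.40 z 0.14
27.2 y 0.58 z 0.23
31.2 y 0.77 z 0.33
35.2 y 0.94 z 0.44
39.2 y 1.11 z 0.57
43.2 y 1.27 z 0.71
47.2 y 1.41 z 0.86
```

{"name": "play_rows", "arguments": {"motion": [[[0,0.2,-0.05,0,0,0,1],[0,0.41,-0.09,0,0,0,1],[0,0.62,-0.12,0,0,0,1],[0,0.83,-0.13,0,0,0,1],[0,1.03,-0.12,0,0,0,1],[0,1.24,-0.1,0,0,0,1],[0,1.45,-0.07,0,0,0,1],[0,1.65,-0.02,0,0,0,1]]]}}

```text
clock: 10.03
tcp_pos: [609.1, -44.2, 199.2]
orientation: [0.003, 0.649, 0.761, 0.002]
force: [6.1, 1.2, 4.4]
opening: 24.1
grasp_force: 58.7
```

{"name": "play_rows", "arguments": {"motion": [[[0,0.2,0.06,0,0,0,1],[0,0.4,0.14,0,0,0,1],[0,0.58,0.23,0,0,0,1],[0,0.77,0.33,0,0,0,1],[0,0.94,0.44,0,0,0,1],[0,1.11,0.57,0,0,0,1],[0,1.11,0.57,0,0,0,1]]]}}

```text
clock: 10.62
tcp_pos: [636.9, -39.7, 183.8]
orientation: [0.002, 0.649, 0.761, 0.002]
force: [5.9, 0.6, 2.3]
opening: 24.5
grasp_force: 58.7
```

```bash
cat > fc.py <<'E'
from h import *
import sys
s=bot.read_state();ex=np.array([np.cos(.1606),np.sin(.1606),0]);t0=s['tcp_pos']
# known measured pts -> handle pos, with centre C (tcp at handle+7.2 z)
C=np.array([588.5,-48.3,127.0]); d=t0-C; x,z=d@ex,d[2]; th=np.arctan2(x,z); F=s['force']
tg=np.cos(th)*ex+np.array([0,0,-np.sin(th)]); rd=np.sin(th)*ex+np.array([0,0,np.cos(th)])
print('clock %.2f th %.1f r %.1f Ft %.1f Fr %.1f Fy %.1f'%(s['clock'],np.degrees(th),np.hypot(x,z),F@tg,F@rd,F@np.cross([0,0,1],ex)),t0.round(1),F.round(1),s['torque'].round(2))
E
python3 fc.py; python3 tab.py 39.2 4 8;python3 tab.py 47.2 3 6
```

```text
clock 10.62 th 40.9 r 75.1 Ft 3.0 Fr 5.6 Fy -0.3 [636.9 -39.7 183.8] [5.9 0.6 2.3] [ 0.09 -0.98 -0.04]
43.2 y 0.16 z 0.14
47.2 y 0.31 z 0.29
51.2 y 0.44 z 0.45
55.2 y 0.57 z 0.61
59.2 y 0.68 z 0.79
63.2 y 0.78 z 0.97
67.2 y 0.87 z 1.16
71.2 y 0.94 z 1.36
50.2 y 0.10 z 0.12
53.2 y 0.20 z 0.24
56.2 y 0.29 z 0.37
59.2 y 0.38 z 0.50
62.2 y 0.45 z 0.64
65.2 y 0.52 z 0.78
```

{"name": "play_rows", "arguments": {"motion": [[[0,0.08,0.07,0,0,0,1],[0,0.16,0.14,0,0,0,1],[0,0.24,0.21,0,0,0,1],[0,0.31,0.29,0,0,0,1],[0,0.31,0.29,0,0,0,1]]]}}

```text
clock: 11.03
tcp_pos: [643.9, -38.5, 176.7]
orientation: [0.002, 0.649, 0.761, 0.002]
force: [5.9, 1.1, 1.9]
opening: 24.3
grasp_force: 58.8
```

```bash
python3 fc.py
```

```text
clock 11.03 th 48.6 r 75.0 Ft 2.6 Fr 5.8 Fy 0.1 [643.9 -38.5 176.7] [5.9 1.1 1.9] [ 0.18 -0.95 -0.05]
```

{"name": "play_rows", "arguments": {"motion": [[[0,0.07,0.08,0,0,0,1],[0,0.13,0.16,0,0,0,1],[0,0.2,0.24,0,0,0,1],[0,0.26,0.32,0,0,0,1],[0,0.26,0.32,0,0,0,1]]]}}

```text
clock: 11.45
tcp_pos: [650.0, -37.6, 168.4]
orientation: [0.002, 0.649, 0.761, 0.002]
force: [7.3, 0.5, 2.3]
opening: 24.3
grasp_force: 58.9
```

```bash
python3 fc.py; python3 tab.py 55.2 4 8
```

```text
clock 11.45 th 56.5 r 74.9 Ft 2.1 Fr 7.3 Fy -0.6 [650.  -37.6 168.4] [7.3 0.5 2.3] [ 0.14 -0.99 -0.07]
59.2 y 0.11 z 0.18
63.2 y 0.21 z 0.36
67.2 y 0.30 z 0.55
71.2 y 0.38 z 0.75
75.2 y 0.44 z 0.95
79.2 y 0.48 z 1.15
83.2 y 0.52 z 1.36
87.2 y 0.53 z 1.57
```

{"name": "play_rows", "arguments": {"motion": [[[0,0.08,0.08,0,0,0,1],[0,0.15,0.16,0,0,0,1],[0,0.23,0.25,0,0,0,1],[0,0.29,0.34,0,0,0,1],[0,0.34,0.43,0,0,0,1],[0,0.38,0.53,0,0,0,1],[0,0.38,0.53,0,0,0,1]]]}}

```text
clock: 12.03
tcp_pos: [657.5, -36.2, 153.7]
orientation: [-0.0, 0.649, 0.761, -0.0]
force: [4.5, -0.2, 0.7]
opening: 23.9
grasp_force: 58.8
```

```bash
python3 fc.py; python3 tab.py 67.2 4 6
```

```text
clock 12.03 th 69.1 r 75.0 Ft 0.9 Fr 4.3 Fy -0.9 [657.5 -36.2 153.7] [ 4.5 -0.2  0.7] [-0.06 -0.73  0.02]
71.2 y 0.07 z 0.20
75.2 y 0.13 z 0.40
79.2 y 0.18 z 0.60
83.2 y 0.21 z 0.81
87.2 y 0.23 z 1.02
91.2 y 0.23 z 1.23
```

{"name": "play_rows", "arguments": {"motion": [[[0,0.07,0.1,0,0,0,1],[0,0.13,0.2,0,0,0,1],[0,0.18,0.3,0,0,0,1],[0,0.22,0.4,0,0,0,1],[0,0.25,0.5,0,0,0,1],[0,0.28,0.6,0,0,0,1],[0,0.28,0.6,0,0,0,1]]]}}

```text
clock: 12.62
tcp_pos: [662.2, -35.3, 137.5]
orientation: [-0.003, 0.649, 0.761, -0.002]
force: [-5.7, -2.9, -1.2]
opening: 24.5
grasp_force: 58.9
```

```bash
python3 fc.py; python3 tab.py 79.2 4 6
```

```text
clock 12.62 th 82.0 r 75.5 Ft 0.3 Fr -6.2 Fy -1.9 [662.2 -35.3 137.5] [-5.7 -2.9 -1.2] [-0.31  0.86  0.17]
83.2 y 0.03 z 0.21
87.2 y 0.05 z 0.42
91.2 y 0.05 z 0.62
95.2 y 0.04 z 0.83
99.2 y 0.01 z 1.04
103.2 y -0.03 z 1.25
```

{"name": "play_rows", "arguments": {"motion": [[[0,-0.05,0.0,0,0,0,1],[0,-0.04,0.1,0,0,0,1],[0,-0.03,0.21,0,0,0,1],[0,-0.01,0.31,0,0,0,1],[0,0.0,0.42,0,0,0,1],[0,0.0,0.42,0,0,0,1]]]}}

```text
clock: 13.12
tcp_pos: [662.8, -35.2, 128.2]
orientation: [-0.002, 0.649, 0.761, -0.001]
force: [-5.7, -2.2, 0.9]
opening: 24.3
grasp_force: 59.0
```

```bash
python3 fc.py; python3 tab.py 87.2 4 6
```

```text
clock 13.12 th 89.1 r 75.5 Ft -1.0 Fr -6.0 Fy -1.3 [662.8 -35.2 128.2] [-5.7 -2.2  0.9] [-0.3   0.89  0.23]
91.2 y 0.00 z 0.21
95.2 y -0.01 z 0.42
99.2 y -0.04 z 0.63
103.2 y -0.08 z 0.83
107.2 y -0.13 z 1.03
111.2 y -0.20 z 1.23
```

{"name": "play_rows", "arguments": {"motion": [[[0,-0.06,0.1,0,0,0,1],[0,-0.06,0.21,0,0,0,1],[0,-0.07,0.31,0,0,0,1],[0,-0.08,0.42,0,0,0,1],[0,-0.08,0.42,0,0,0,1],[0,-0.08,0.42,0,0,0,1]]]}}

```text
clock: 13.62
tcp_pos: [662.2, -35.3, 118.5]
orientation: [-0.0, 0.649, 0.761, -0.0]
force: [-3.0, -1.2, 3.8]
opening: 24.2
grasp_force: 59.2
```

```bash
python3 fc.py
```

```text
clock 13.62 th 96.5 r 75.3 Ft -3.4 Fr -3.6 Fy -0.7 [662.2 -35.3 118.5] [-3.  -1.2  3.8] [-0.25  0.71  0.23]
```

{"name": "play_rows", "arguments": {"motion": [[[0,0.01,-0.1,0,0,0,1],[0,0.01,-0.21,0,0,0,1],[0,0,-0.31,0,0,0,1],[0,0,-0.42,0,0,0,1],[0,0,-0.42,0,0,0,1],[0,0,-0.42,0,0,0,1]]]}}

```text
clock: 14.12
tcp_pos: [662.6, -35.3, 129.7]
orientation: [0.0, 0.649, 0.761, 0.0]
force: [-3.6, -1.3, 1.8]
opening: 24.3
grasp_force: 59.1
```

```bash
python3 fc.py
```

```text
clock 14.12 th 87.9 r 75.3 Ft -2.0 Fr -3.7 Fy -0.7 [662.6 -35.3 129.7] [-3.6 -1.3  1.8] [-0.12  0.57  0.07]
```

```bash
python3 tab.py 87 -4 5
```

```text
83.0 y -0.02 z -0.21
79.0 y -0.05 z -0.42
75.0 y -0.10 z -0.62
71.0 y -0.16 z -0.82
67.0 y -0.23 z -1.02
```

{"name": "play_rows", "arguments": {"motion": [[[0,-0.03,-0.1,0,0,0,1],[0,-0.05,-0.21,0,0,0,1],[0,-0.07,-0.31,0,0,0,1],[0,-0.09,-0.42,0,0,0,1],[0,-0.09,-0.42,0,0,0,1],[0,-0.09,-0.42,0,0,0,1]]]}}

```text
clock: 14.62
tcp_pos: [661.1, -35.6, 140.7]
orientation: [0.001, 0.649, 0.761, 0.001]
force: [2.1, -1.4, 1.0]
opening: 24.5
grasp_force: 59.1
```

```bash
python3 fc.py
```

```text
clock 14.62 th 79.5 r 75.0 Ft -0.7 Fr 2.0 Fy -1.7 [661.1 -35.6 140.7] [ 2.1 -1.4  1. ] [-0.   -0.38 -0.01]
```

{"name": "play_rows", "arguments": {"motion": [[[0,-0.03,-0.1,0,0,0,1],[0,-0.06,-0.2,0,0,0,1],[0,-0.09,-0.3,0,0,0,1],[0,-0.12,-0.4,0,0,0,1],[0,-0.12,-0.4,0,0,0,1],[0,-0.12,-0.4,0,0,0,1]]]}}

```text
clock: 15.12
tcp_pos: [658.4, -36.1, 150.8]
orientation: [0.001, 0.649, 0.761, 0.001]
force: [4.7, 0.4, 2.3]
opening: 24.1
grasp_force: 59.2
```

```bash
python3 fc.py
```

```text
clock 15.12 th 71.5 r 74.8 Ft -0.7 Fr 5.2 Fy -0.3 [658.4 -36.1 150.8] [4.7 0.4 2.3] [ 0.01 -0.89 -0.1 ]
```

```bash
cat > avg.py <<'E'
from h import *
ex=np.array([np.cos(.1606),np.sin(.1606),0]);C=np.array([588.5,-48.3,127.0]);Fs=[]
for i in range(10):
    bot.snapshot('top'); s=bot.read_state(); Fs.append(s['force'])
F=np.mean(Fs,0); d=s['tcp_pos']-C; x,z=d@ex,d[2]; th=np.arctan2(x,z)
tg=np.cos(th)*ex+np.array([0,0,-np.sin(th)]); rd=np.sin(th)*ex+np.array([0,0,np.cos(th)])
print('clock %.2f th %.1f r %.1f Ft %.2f Fr %.2f'%(s['clock'],np.degrees(th),np.hypot(x,z),F@tg,F@rd),F.round(2),np.std(Fs,0).round(2),s['tcp_pos'].round(1),s['torque'].round(2))
E
python3 avg.py; python3 tab.py 68 4 5
```

```text
clock 15.62 th 71.6 r 74.9 Ft -0.38 Fr 6.06 [5.7  0.04 2.27] [0.35 0.47 0.37] [658.5 -36.1 150.6] [-0.01 -0.91 -0.04]
72.0 y 0.07 z 0.20
76.0 y 0.13 z 0.40
80.0 y 0.17 z 0.60
84.0 y 0.20 z 0.81
88.0 y 0.22 z 1.02
```

{"name": "play_rows", "arguments": {"motion": [[[0,0.1,0.05,0,0,0,1],[0,0.12,0.1,0,0,0,1],[0,0.14,0.16,0,0,0,1],[0,0.16,0.23,0,0,0,1],[0,0.18,0.3,0,0,0,1],[0,0.18,0.3,0,0,0,1]]]}}

```text
clock: 16.12
tcp_pos: [661.2, -35.6, 141.2]
orientation: [-0.001, 0.649, 0.761, -0.001]
force: [1.1, -1.9, 0.8]
opening: 24.2
grasp_force: 59.1
```

```bash
python3 avg.py
```

```text
clock 16.62 th 78.6 r 75.3 Ft 0.20 Fr -0.47 [-0.17 -1.54 -0.29] [0.61 0.32 0.59] [661.1 -35.5 141.9] [-0.28  0.19  0.18]
```

```bash
python3 tab.py 78 -3 6
```

```text
75.0 y -0.04 z -0.15
72.0 y -0.08 z -0.30
69.0 y -0.13 z -0.45
66.0 y -0.19 z -0.60
63.0 y -0.26 z -0.74
60.0 y -0.34 z -0.88
```

{"name": "play_rows", "arguments": {"motion": [[[0,-0.04,-0.15,0,0,0,1],[0,-0.07,-0.3,0,0,0,1],[0,-0.11,-0.45,0,0,0,1],[0,-0.16,-0.6,0,0,0,1],[0,-0.22,-0.74,0,0,0,1],[0,-0.28,-0.9,0,0,0,1],[0,-0.28,-0.9,0,0,0,1]]]}}

```text
clock: 17.2
tcp_pos: [653.2, -36.7, 164.6]
orientation: [-0.001, 0.649, 0.761, -0.001]
force: [-4.1, -1.9, -3.6]
opening: 24.8
grasp_force: 59.2
```

```bash
python3 avg.py
```

```text
clock 17.70 th 60.7 r 75.7 Ft 0.85 Fr -5.79 [-4.34 -2.2  -3.58] [0.47 0.4  0.29] [653.5 -36.7 164. ] [-0.43  0.7   0.12]
```

```bash
python3 - <<'E'
import numpy as np
D=np.array([[-15.3,7,3.3,0],[16.3,4.75,5.9,1],[40.9,3,5.6,1],[48.6,2.6,5.8,1],[56.5,2.1,7.3,1],[69.1,.9,4.3,1],[82,.3,-6.2,1],[89.1,-1,-6,1],[96.5,-3.4,-3.6,1],[87.9,-2,-3.7,-1],[79.5,-.7,2,-1],[71.5,-.5,5.6,-1],[78.6,.2,-.5,1],[60.7,.85,-5.8,-1]])
th,F,Fr,d=D.T
for cols in ([th],[th,d],[th,Fr],[th,Fr,d]):
    A=np.c_[np.ones(len(th)),np.array(cols).T];x,r,_,_=np.linalg.lstsq(A,F,rcond=None);print(x.round(3),'zero',(-x[0]/x[1]).round(1),'rms',np.sqrt(np.mean((A@x-F)**2)).round(2))
m=th>35
A=np.c_[np.ones(m.sum()),th[m]];x=np.linalg.lstsq(A,F[m],rcond=None)[0];print(x,-x[0]/x[1])
E
python3 tab.py 60 3 6
```

```text
[ 6.256 -0.085] zero 73.4 rms 0.66
[ 6.065 -0.084  0.379] zero 71.9 rms 0.57
[ 6.109 -0.083  0.022] zero 73.4 rms 0.65
[ 5.993 -0.083  0.011  0.372] zero 71.9 rms 0.56
[ 7.53834359 -0.10234652] 73.65510079551903
63.0 y 0.07 z 0.14
66.0 y 0.14 z 0.28
69.0 y 0.20 z 0.42
72.0 y 0.26 z 0.57
75.0 y 0.30 z 0.72
78.0 y 0.34 z 0.88
```

{"name": "play_rows", "arguments": {"motion": [[[0,0.02,0.16,0,0,0,1],[0,0.08,0.3,0,0,0,1],[0,0.14,0.44,0,0,0,1],[0,0.19,0.58,0,0,0,1],[0,0.23,0.69,0,0,0,1],[0,0.23,0.69,0,0,0,1]]]}}

```text
clock: 18.2
tcp_pos: [660.3, -35.6, 146.6]
orientation: [-0.001, 0.649, 0.761, -0.0]
force: [-3.5, -1.3, -0.5]
opening: 24.6
grasp_force: 59.5
```

```bash
python3 avg.py
```

```text
clock 18.70 th 74.3 r 75.6 Ft 0.17 Fr -5.13 [-4.65 -1.87 -1.56] [0.33 0.61 0.47] [660.1 -35.6 147.5] [-0.3   0.74  0.24]
```

{"name": "play_rows", "arguments": {"motion": [[[0,0,0,0,0,0,0.3],[0,0,0,0,0,0,0.2],[0,0,0,0,0,0,0.2],[0,0,0,0,0,0,0]]]}}

```text
clock: 19.03
tcp_pos: [661.5, -35.3, 148.6]
orientation: [0.001, 0.649, 0.761, 0.001]
force: [0.2, -0.0, 0.3]
opening: 42.4
grasp_force: 0.0
```

Run:
```python
from h import *
s=bot.read_state();print(s['tcp_pos'],s['force'],s['opening'],s['clock'])
save('wrist','w8')
for c in ('wrist',): print([(q['location'],q['confidence']) for q in bot.tip_of('handle_mid',c)])
```

```text
[661.45609112 -35.30792911 148.55121974] [ 0.23740568 -0.02454084  0.31656581] 42.357114420602535 19.0333
[([313.2, 340.2], 0.96)]
```

View pics/w8.png

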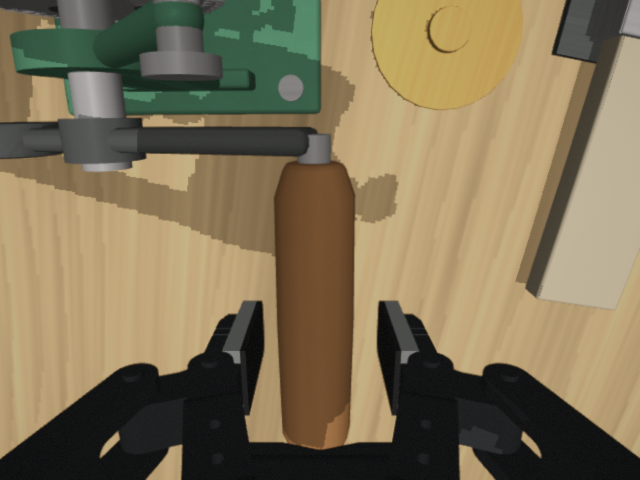

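{"name": "play_rows", "arguments": {"motion": [[[0,0,0,0,0,0,-0.6],[0,0,0,0,0,0,-0.6],[0,0,-0.8,0,0,0,-0.6],[0,0,-2,0,0,0,-0.6],[0,0,-3.4,0,0,0,-0.6],[0,0,-5,0,0,0,-0.6],[0,0,-6,0,0,0,-0.6],[0,0,-6,0,0,0,-0.6]]]}}

```text
clock: 19.8
tcp_pos: [662.4, -35.9, 306.9]
orientation: [0.006, 0.649, 0.761, 0.004]
force: [0.4, 0.2, 1.9]
opening: 68.5
grasp_force: 0.0
```

Run:
```python
from h import *
np.set_printoptions(precision=1,suppress=True)
s=bot.read_state();print(s['tcp_pos'],s['force'],s['opening'],s['clock'])
P=bot.camera_params('wrist')
for n in ('w9','w10'):
    save('wrist',n)
    for l,z in {'handle_mid':140,'lever_bar':227,'pawl_nose':178,'wheel_centre':120}.items(): print(l,[(q['location'],round(q['confidence'],2),atz('wrist',q['location'],z,P)) for q in bot.tip_of(l,'wrist')[:1]])
```

```text
[662.4 -35.9 306.9] [0.4 0.2 1.9] 68.48619684304644 19.8
handle_mid [([313.7, 222.2], 0.59, array([659.8, -36.2, 140. ]))]
lever_bar [([309.4, 8.2], 0.85, array([640. ,  78.1, 227. ]))]
pawl_nose [([172.7, 27.0], 0.87, array([567.3,  68.1, 178. ]))]
wheel_centre [([202.8, 49.6], 0.71, array([569. ,  64.7, 120. ]))]
handle_mid [([319.2, 226.9], 0.84, array([664.1, -39. , 140. ]))]
lever_bar []
pawl_nose [([173.5, 28.5], 0.77, array([567.8,  67.4, 178. ]))]
wheel_centre [([211.5, 49.4], 0.79, array([574.7,  65.7, 120. ]))]
```

View pics/w10.png

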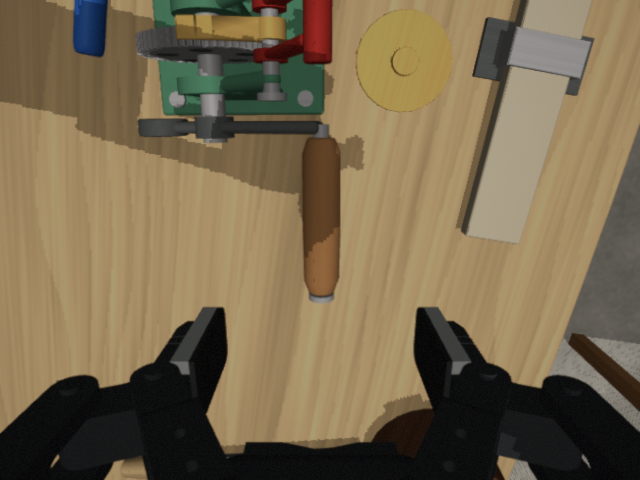

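The picture shows the handle at rest at about (320, 220), where I let it go. The lever is over at (318, 25), the pawl is lifted off the wheel at (180, 27), and the gripper is clear of everything. Handing in.

```bash
python3 -c "
from plant import bot
print(bot.finish_job())"
```

```text
the job is handed in; nothing more can be done
None
```

I let the mainspring down and handed the job in at about 20 s. The lever is against its stop (about 11 N at most), the pawl is clear of the wheel, and the crank was eased back about 1.5 rad to where the pull died away, then let go and stayed put; the hand-in returned no verdict.

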